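# Clear the grease tin and flip the fittings tin open

## Task

The grease tin is standing in the way of the lift lip on the blue parts tin. First gently push the grease tin aside along the counter, without gripping, lifting or tipping it, until there is a gap of at least 7 cm between it and the blue tin; then put a fingertip under the lip and, without pinching it, gently swing the lid up and over past upright, so that it lies back on its stop and stays open by itself with the brass fittings in reach. Touch only these two tins, and leave everything else where it is.

Things in the scene. Friction and masses are not known exactly. Their poses are not given: they have to be found in the camera images.
- tin: Blue painted rectangular parts tin, 97 (x) x 134 (y) x 44 (z) mm with its lid shut, fastened to the counter. Origin: centre of its underside. Its x axis points from the front (lip side) to the hinge side, y along the hinge to the left as seen from the lip side, z up. Front wall's outer face at x = -44 mm; walls 2 mm, inside floor at z = 2 mm. The yaw varies; the lip side faces the robot or a little to its right.
- hinge_mid (a point): Middle of the lid's hinge axis, at (49, 0, 43) mm in the tin's frame; the axis runs along the tin's y.
- tin_lid (a joint): Lid angle in rad: 0 shut (as at the start), about 1.57 upright, 2.0 leaning back on its stop. The hinge is nearly free: its balance point is at 1.57: below about 1.45 the lid falls shut, beyond about 1.7 it falls open to the stop by its own weight. The lid weighs about 75 g (a push of 0.5 N at the lip lifts it); it is a 2 mm plate, 95 mm from hinge to front edge and 134 mm wide, with a 10 mm skirt turned down along the front and sides.
- lip_end (a point): Middle of the outer edge of the bare-metal lip on the middle of the lid's front edge; moves with the lid. The lip is a 2.5 mm plate, 44 mm wide (along y), 30 mm long, bent up 50 degrees from the lid: with the lid shut it rises from (-46, 0, 41) to its outer edge at (-65, 0, 64) mm in the tin's frame. Its underside is free; the space below it down to the counter is open once the grease tin is gone.
- grease_tin: Round green tin with a white lid, 73 mm in diameter, 48 mm high, about 0.25 kg, loose, standing upright on the counter about 10 mm in front of the lip. Origin: centre of its underside, z up.
- corner_fr (a point): Point on the counter below the front right corner (seen from the lip side) of the blue tin, at (-49, -67, 0) mm in the tin's frame.
- corner_br (a point): Point on the counter below the back right corner (seen from the lip side) of the blue tin, at (49, -67, 0) mm in the tin's frame.
- corner_fl (a point): Point on the counter below the front left corner (seen from the lip side) of the blue tin, at (-49, 67, 0) mm in the tin's frame.
- corner_bl (a point): Point on the counter below the back left corner (seen from the lip side) of the blue tin, at (49, 67, 0) mm in the tin's frame.
- fitting_1: Brass pipe fitting, 17x19x24 mm, inside the tin, left compartment. Origin: centre of its underside.
- fitting_2: Brass pipe fitting, 17x19x24 mm, inside the tin, right compartment. Origin: centre of its underside.
- sprocket: Steel sprocket, 72 mm in diameter, 20 mm high, lying on the counter just beside the tin's left end (about 130 mm from its centre). Bystander. Origin: centre of its underside.
- oil_bottle: White plastic oil bottle with a red nozzle, 47 mm wide, 139 mm high, standing at the left. Bystander. Origin: centre of its underside.
- tape_measure: Yellow tape measure, 32x80x62 mm, at the left. Bystander. Origin: centre of its underside.
- pliers: Pliers with red handles, 44x146x12 mm, lying at the right. Bystander. Origin: centre of its underside.
- relay_box: Black relay, 46x28x88 mm, standing at the right. Bystander. Origin: centre of its underside.
- screwdriver: Screwdriver with a yellow and black handle, 210x31x31 mm, lying at the right. Bystander. Origin: centre of its underside.
Not all that is in view belongs to the job. Several things look just like the grease_tin: the one meant starts farthest to the robot's right.

How it is judged (in metres and radians):
On the way, in this order (a step that is already met when the one before it is completed fails the run):
1. the grease tin stands upright on the counter, clear of the blue tin, while the lid is still shut ((x of grease_tin in the frame of tin below -0.151 m or x of grease_tin in the frame of tin above 0.151 m or (y of grease_tin in the frame of tin below -0.067 m and horizontal distance between grease_tin and corner_fr above 0.102 m and horizontal distance between grease_tin and corner_br above 0.102 m) or (y of grease_tin in the frame of tin above 0.067 m and horizontal distance between grease_tin and corner_fl above 0.102 m and horizontal distance between grease_tin and corner_bl above 0.102 m)) and height (world z) of grease_tin below 0.008 m and angle between grease_tin's own z axis and vertical below 0.1 rad and linear speed of grease_tin below 0.02 m/s and value of joint tin_lid below 0.1 rad), for 0.2 s.
2. the lid has gone past upright and lies back on its stop (value of joint tin_lid above 1.85 rad), for 0.2 s.
At the end, for the whole second after the job is handed in: The lid lies back on its stop (angle over 1.85 rad) and is at rest; the grease tin stands upright on the counter, at rest, with a gap of more than about 65 mm between it and the body of the blue tin; both brass fittings are still in the tin ((x of grease_tin in the frame of tin below -0.151 m or x of grease_tin in the frame of tin above 0.151 m or (y of grease_tin in the frame of tin below -0.067 m and horizontal distance between grease_tin and corner_fr above 0.102 m and horizontal distance between grease_tin and corner_br above 0.102 m) or (y of grease_tin in the frame of tin above 0.067 m and horizontal distance between grease_tin and corner_fl above 0.102 m and horizontal distance between grease_tin and corner_bl above 0.102 m)) and height (world z) of grease_tin below 0.008 m and angle between grease_tin's own z axis and vertical below 0.1 rad and linear speed of grease_tin below 0.02 m/s and value of joint tin_lid above 1.85 rad and not (velocity of joint tin_lid above 0.1 rad/s or velocity of joint tin_lid below -0.1 rad/s) and z of each of fitting_1, fitting_2 in the frame of tin below 0.03 m and horizontal distance between each of fitting_1, fitting_2 and tin below 0.08 m); the robot touches nothing.
It fails at once if the grease tin is lifted more than 12 mm or tipped more than 0.3 rad (height (world z) of grease_tin above 0.012 m or angle between grease_tin's own z axis and vertical above 0.3 rad).
It fails at once if the grease tin is squeezed or pushed with more than 30 N (contact force between the fingers and grease_tin above 30 N).
It fails at once if the blue tin or its lid is squeezed or pushed with more than 35 N (contact force between the fingers and tin above 35 N).
It fails at once if the lid is moved before the grease tin is out of the way (value of joint tin_lid above 0.3 rad and horizontal distance between grease_tin and tin below 0.14 m).
It fails at once if something other than the two tins is shifted by more than 20 mm or touched hard (distance of any of oil_bottle, tape_measure, pliers, relay_box, screwdriver, sprocket from where it was at the start of the episode above 0.02 m or contact force between the arm and oil_bottle above 3 N or contact force between the arm and tape_measure above 3 N or contact force between the arm and pliers above 3 N or contact force between the arm and relay_box above 3 N or contact force between the arm and screwdriver above 3 N or contact force between the arm and sprocket above 3 N).
It also fails if it takes over 59 s, if anything falls off the work surface, if the arm or the gripper's body presses on something with over 40 N, if the wrist force passes 120 N, or if a joint passes its speed limit or range.

## Robot

A 6-joint arm with a two-finger parallel gripper is mounted at the origin on a cart in front of the work surface, level with it; the furniture and walls round the work are solid. World frame = base frame: x ahead of the robot, y to its left, z up, the work surface at z = 0. Lengths are in mm, angles in rad, forces in N, time in s.
With the tool pointing down it reaches from about 375 to 900 mm from the base axis. Payload 3.1 kg.
Tool frame: the origin (TCP) lies at the very end of the fingers, on their centre line; the grasp point (between the pads) lies 19 mm behind it; z points along the fingers, y is the line along which they close (so a half turn about z gives the same grasp; the last joint's range is limited). The gripper opens to 85 mm and grips with 20 to 120 N. Pads are 22 mm wide; open, the fingers measure 114 mm over their backs; the gripper's body (76 mm by 85 mm) begins 54 mm behind the grasp point. The pads swing forward as they close: fully open they stand 13 mm farther back than shut.
Start: joints at [-1.526, 0.527, 1.433, -0, 1.181, -0.178], TCP at [138.126, -609.523, 231.31] pointing down, gripper open.
Joint ranges: [-3.08, 3.08], [-0.75, 2.2], [0.22, 2.44], [-1.43, 4.57], [0, 2.65], [-2.85, 2.85]. Speed limits (rad/s): [2.79, 2.79, 3.14, 3.14, 3.14, 3.14].

## Interface

Orientations are given as a rotation vector (axis times angle).
In Python, from workcell import status, cams, job, search_frame gives the robot as it stands.
- The arm moves only by the tool servo_tool, never from a script. Its argument "rows" is a list of rows, each a list of 6 numbers: the shift along the tool's x, y, z scaled (see below), then the turn, a rotation vector about the tool's x, y, z scaled (see below). In form: [[tx, ty, tz, wx, wy, wz], ...]. A call has 1 to 10 rows; each row shifts and turns the commanded pose from where the row before left it, along the tool's axes as they then stand; what a row does not reach is not made up. The controller multiplies each number of a shift by 0.2 m and each number of a turn by 45 degrees. A row lasts 1/8 s, in which the tool goes at most 62.5 mm and 10.7 degrees, less where a joint would pass 70% of its speed; a pose out of reach is approached as far as the arm can. A call with a number of a shift or a turn outside -1 to 1 is refused whole. A call with a gripper value outside its range is refused whole. "jaw" is the opening, from 0 (shut) to 1 (fully open), set as the call begins (left out, the last holds). The fingers move at their own pace and stop on an object; "grip_force" is the grip in N (left out, the last holds). Time passes only in rows, so rows that do not move let the fingers close. It gives the time, the measured TCP pose, the force, the opening and the grip force at its end, in the units of the state.
- status.state(): the state, without advancing time (a new reading comes with each control period).
- cams.camera(name): name is "scene" or "top" or "wrist"; returns a dict with "img" (420x560x3 uint8, red, green, blue), "intrinsics" (3x3 intrinsics, pixels), "rvec" (rotation vector, rad) and "tvec" (3), from world to camera coordinates, as OpenCV has them. Camera axes: x right, y down, z forward; pixel columns grow to the right and rows downward; lengths in mm; the calibration is good to about 2 mm. The wrist camera is an equidistant fisheye: a pixel r from the principal point sees the ray r / f radians off the axis. A picture is of the moment at which its call begins. There is no depth.
- job.close_job(): hands the job in; it is judged then, once.
Trained networks look in a picture, given as the dict that the camera call returned (one of the last four; its "shot" number tells which), for a name from the list of things; names that differ only in an ending like _2 or _b are one class to them, and where a whole thing is asked for, a point or a joint stands for the part that bears it (a point fixed in the world has none). Each returns a list of dicts, best first, with "p" (0 to 1); they miss things now and then, are a little off and sometimes report something else, mostly with a low value. They report only what shows in the picture. A call takes as long as a camera call. They do not tell look-alikes from the thing itself.
- search_frame(picture, query): "xy" ([column, row] in pixels, amid what is visible of it).
The state is a dict: "time": time; "joint_positions": joint angles; "qvel": joint speeds; "effort": joint torques, N m; "tcp_pos": TCP position; "tool_rot": TCP orientation; "wrist_force": force on the tool from outside, world axes, zero at the start; "torque": the same for the moment, N m; "finger_gap": finger opening in mm; "finger_force": force on a finger pad.
Only numpy, scipy, OpenCV 4.12 (cv2) and the standard library are available. Lean on these libraries where they do the work, as an engineer would, in place of code of your own. Each camera call takes 0.05 s, during which the arm holds its last target. There are 200 camera calls.

## Working session

There is one attempt and no reset: what is moved stays moved. The work goes in short steps, Python scripts to look and compute and a tool call to move; the robot and the scene stay as the last step left them, time stands still between calls to the robot, and variables do not carry over. Pictures are saved under pics/ and viewed, at most 11 in all, crops included, and the job is handed in when it is done.

Besides the shell and the picture viewer there is one more tool, called after ">>>" by a JSON object that holds its "name" and its "arguments". servo_tool: Moves the arm, as the interface text tells. Shifts and turns lie within -1 to 1; 1 stands for 0.2 m of shift or 45 degrees of turn. Its arguments: {"type":"object","properties":{"rows":{"type":"array","items":{"type":"array","items":{"type":"number","minimum":-1,"maximum":1}}},"jaw":{"type":"number"},"grip_force":{"type":"number"}},"required":["rows"]}

```bash
mkdir -p pics
cat > h.py <<'E'
import numpy as np, cv2
from scipy.spatial.transform import Rotation as R
from workcell import status, cams, job, search_frame
def ray(c,uv):
    K=np.array(c["intrinsics"]);Rm=R.from_rotvec(np.ravel(c["rvec"])).as_matrix();t=np.ravel(c["tvec"])
    x=(uv[0]-K[0,2])/K[0,0];y=(uv[1]-K[1,2])/K[1,1]
    return -Rm.T@t, Rm.T@np.array([x,y,1])
def onz(c,uv,z):
    o,d=ray(c,uv); return o+d*(z-o[2])/d[2]
def proj(c,P):
    K=np.array(c["intrinsics"]);return cv2.projectPoints(np.array(P,float).reshape(-1,3),np.ravel(c["rvec"]),np.ravel(c["tvec"]),K,None)[0].reshape(-1,2)
def save(c,n,crop=None,s=1):
    im=c["img"][...,::-1]
    if crop: im=im[crop[1]:crop[3],crop[0]:crop[2]]
    cv2.imwrite("pics/"+n,cv2.resize(im,None,fx=s,fy=s,interpolation=cv2.INTER_CUBIC))
E
python3 - <<'E'
from h import *
for n in("scene","top"):
    c=cams.camera(n); save(c,n+"0.png"); print(n,np.round(ray(c,(280,210))[0]),np.round(onz(c,(280,210),0)))
    for q,z in(("tin",22),("grease_tin",24),("lip_end",60),("hinge_mid",43),("sprocket",10),("oil_bottle",60),("tape_measure",30),("pliers",6),("relay_box",44),("screwdriver",15)):
        print(q,[(round(r["p"],2),np.round(r["xy"]).tolist(),np.round(onz(c,r["xy"],z)[:2]).tolist()) for r in search_frame(c,q)])
s=status.state();print(s["time"],s["tcp_pos"],s["tool_rot"])
E
```

```text
scene [ -254. -1284.  1485.] [569.  53.   0.]
tin [(0.59, [287.0, 215.0], [564.0, -7.0])]
grease_tin [(0.48, [288.0, 215.0], [565.0, -11.0])]
lip_end [(0.74, [286.0, 216.0], [538.0, -43.0]), (0.52, [287.0, 215.0], [544.0, -40.0])]
hinge_mid [(0.75, [284.0, 220.0], [527.0, -47.0])]
sprocket [(0.46, [270.0, 202.0], [557.0, 111.0])]
oil_bottle [(0.7, [355.0, 269.0], [594.0, -410.0]), (0.47, [288.0, 217.0], [540.0, -51.0])]
tape_measure [(0.21, [287.0, 214.0], [562.0, -12.0])]
pliers [(0.72, [315.0, 296.0], [432.0, -397.0])]
relay_box [(0.74, [354.0, 271.0], [597.0, -405.0])]
screwdriver [(0.85, [365.0, 316.0], [521.0, -565.0])]
top [  53.  130. 1505.] [539. -63.   0.]
tin [(0.71, [266.0, 211.0], [549.0, -14.0])]
grease_tin [(0.88, [284.0, 238.0], [434.0, -32.0])]
lip_end [(0.69, [266.0, 210.0], [537.0, -11.0]), (0.69, [167.0, 284.0], [434.0, 383.0])]
hinge_mid [(0.68, [264.0, 212.0], [541.0, -3.0])]
sprocket [(0.63, [231.0, 222.0], [566.0, 114.0])]
oil_bottle [(0.73, [167.0, 283.0], [437.0, 381.0])]
tape_measure [(0.84, [138.0, 251.0], [588.0, 442.0])]
pliers [(0.49, [383.0, 186.0], [472.0, -442.0]), (0.17, [267.0, 209.0], [560.0, -22.0])]
relay_box [(0.64, [360.0, 155.0], [601.0, -408.0])]
screwdriver [(0.45, [408.0, 162.0], [517.0, -569.0])]
1.1 [ 138.12635026 -609.5404118   231.31734122] [ 3.12206598e+00  3.49216115e-01 -2.89187695e-05]
```

Run:
```python
import cv2,numpy as np
a=cv2.imread("pics/scene0.png")[130:290,180:380];b=cv2.imread("pics/top0.png")[150:310,180:380]
cv2.imwrite("pics/c0.png",np.vstack([cv2.resize(x,None,fx=4,fy=4,interpolation=cv2.INTER_CUBIC)[:,:] for x in(a,b)])[:,:][::1])
x=np.hstack([cv2.resize(x,(400,320),interpolation=cv2.INTER_CUBIC) for x in (a,b)])
cv2.imwrite("pics/c1.png",cv2.resize(b,(800,600)[0:1]+(640,)) [:600])
```

```text
(no output)
```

View pics/top0.png

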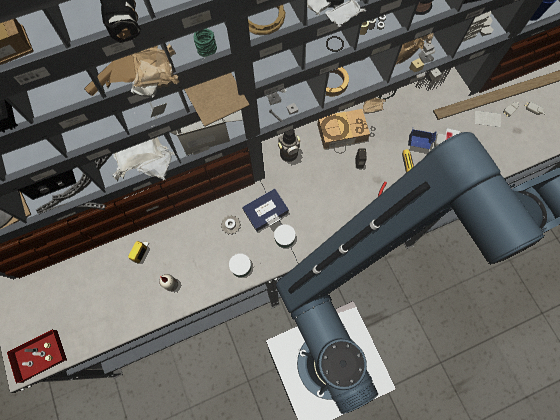

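View pics/c1.png

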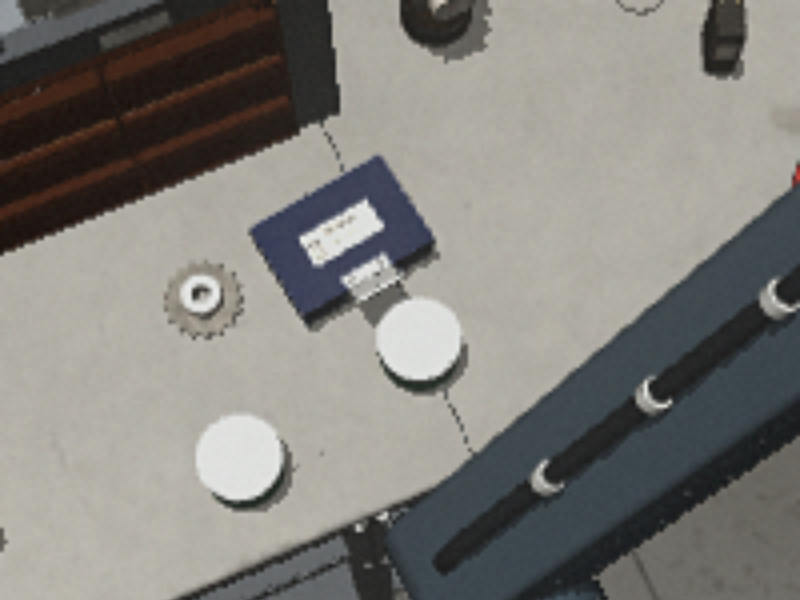

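The top picture has two white-lidded look-alikes, at (285,235) and (240,264). The one meant is (285,235): it is farthest to the robot's right and stands right in front of the lip. The crop confirms this. The blue tin is at (266,210), and the lid's top corners in the crop are about (252,232), (380,157), (434,240) and (310,320).

Run:
```python
from h import *
c=cams.camera("top")
f=lambda p:np.array([180+p[0]/4-.375,150+p[1]/4-.375])
bl,br,fr,fl=[onz(c,f(p),44)[:2] for p in((252,232),(380,157),(434,240),(310,320))]
print(np.round([bl,br,fr,fl]))
print(np.linalg.norm(bl-br),np.linalg.norm(fl-fr),np.linalg.norm(bl-fl),np.linalg.norm(br-fr))
v=(bl+fl-br-fr); y1=np.degrees(np.arctan2(-v[0],v[1])); w=bl+br-fl-fr; y2=np.degrees(np.arctan2(w[1],w[0]))
print("yaw",y1,y2,"ctr",(bl+br+fl+fr)/4)
hsv=cv2.cvtColor(c["img"],cv2.COLOR_RGB2HSV)
m=((hsv[...,1]<25)&(hsv[...,2]>225)).astype(np.uint8)
n,l,s,ce=cv2.connectedComponentsWithStats(m)
for i in range(1,n):
    if s[i,4]>150 and 200<ce[i,0]<320: print(s[i],ce[i],np.round(onz(c,ce[i],48)))
m=((hsv[...,0]>105)&(hsv[...,0]<130)&(hsv[...,1]>90)).astype(np.uint8)
n,l,s,ce=cv2.connectedComponentsWithStats(m);i=1+s[1:,4].argmax();print(s[i],ce[i],cv2.minAreaRect(np.argwhere(l==i)[:,::-1].astype(np.float32)))
# edge of the counter in front
print([np.round(onz(c,p,0)) for p in((278,270),(230,300),(250,280))])
s=status.state();print(s["time"])
print(R.from_rotvec(s["tool_rot"]).as_matrix().round(3))
```

```text
[[585.  58.]
 [605. -72.]
 [515. -84.]
 [491.  43.]]
131.78696328358595 129.07366187004942 95.74817363789626 91.36621583475302
yaw 9.612455178582808 8.643072423306036 ctr [549.0430173  -13.76962064]
[266 327  39  93 238] [284.83193277 365.18067227] [ 51. 132.  48.]
[411 132  25  17 224] [421.98660714 141.08928571] ((423.5174255371094, 141.47523498535156), (14.735342025756836, 25.87251853942871), 80.13418579101562)
[array([342.,  30.,   0.]), array([313., 218.,   0.]), array([349., 131.,   0.])]
1.15
[[ 0.975  0.221 -0.   ]
 [ 0.221 -0.975  0.   ]
 [-0.    -0.    -1.   ]]
```

>>> {"name": "servo_tool", "arguments": {"rows": [[0.25,0,0,0,0,0.085],[0.25,0,0,0,0,0],[0.25,0,0,0,0,0],[0.2,-0.2,0,0,0,0],[0,-0.25,0,0,0,0],[0,-0.25,0,0,0,0],[0,-0.25,0,0,0,0],[0,-0.25,0,0,0,0],[0,-0.25,0,0,0,0],[0,-0.25,0,0,0,0]], "jaw": 0}}

```text
time: 2.4
tcp_pos: [272.1, -239.5, 231.5]
tool_rot: [3.131, 0.244, 0.001]
wrist_force: [0.8, 0.5, 0.3]
finger_gap: 0.1
finger_force: 0.0
```

>>> {"name": "servo_tool", "arguments": {"rows": [[0.25,0,0,0,0,0],[0.25,0,0,0,0,0],[0.25,-0.1,0,0,0,0],[0.15,-0.2,0,0,0,0],[0,-0.25,0,0,0,0],[0,-0.25,0,0,0,0],[0,-0.25,0,0,0,0],[0,-0.1,0,0,0,0],[0,0,0,0,0,0]]}}

```text
time: 3.52
tcp_pos: [414.1, 15.4, 231.5]
tool_rot: [3.131, 0.25, 0.0]
wrist_force: [-0.4, -0.2, -0.5]
finger_gap: -0.1
finger_force: 0.0
```

Run:
```python
from h import *
s=status.state();print(s["time"],s["tcp_pos"],s["tool_rot"],s["joint_positions"])
w=cams.camera("wrist");save(w,"w1.png");c=cams.camera("top");save(c,"t1.png")
print(np.round(onz(c,(239.6,263.9),48)),np.round(onz(c,(284.4,234.1),48)))
print(w["intrinsics"],w["rvec"],w["tvec"])
for q in("grease_tin","tin","lip_end","hinge_mid"):
  print(q,[(round(r["p"],2),np.round(r["xy"]).tolist()) for r in search_frame(w,q)])
```

```text
3.525 [414.07259009  15.42213806 231.54269541] [3.13144293e+00 2.49825745e-01 4.53763355e-04] [-2.33892287e-01  2.43571687e-01  1.93210650e+00 -1.22986370e-04
  9.65577981e-01  1.17775172e+00]
[403. 142.  48.] [438. -36.  48.]
[[325.1922621    0.         280.10927461]
 [  0.         325.1922621  202.35964934]
 [  0.           0.           1.        ]] [-2.20994186  1.88230459  0.27841313] [-51.21450438 355.36768094 500.72302887]
grease_tin [(0.63, [336.0, 160.0]), (0.57, [165.0, 168.0])]
tin [(0.69, [327.0, 56.0])]
lip_end [(0.67, [327.0, 56.0])]
hinge_mid [(0.72, [327.0, 54.0])]
```

View pics/w1.png

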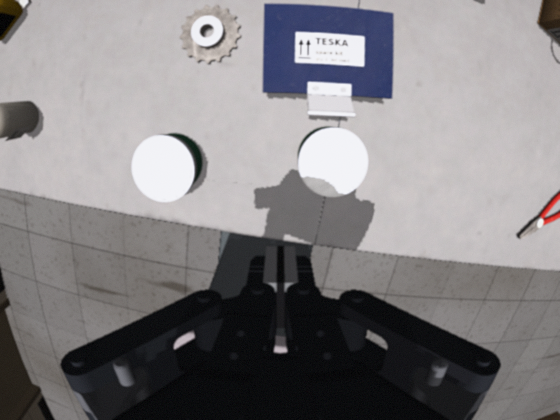

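The wrist picture shows the lid corners at about (265,4), (393,12), (391,98) and (263,93). The lip's outer edge runs from (307,112) to (354,116), the grease tin is at (333,161) and the look-alike at (167,167).

```bash
cat >> h.py <<'E'
def fonz(c,uv,z):
    K=np.array(c["intrinsics"]);Rm=R.from_rotvec(np.ravel(c["rvec"])).as_matrix();t=np.ravel(c["tvec"])
    n=cv2.fisheye.undistortPoints(np.array(uv,float).reshape(1,1,2),K,np.zeros(4)).ravel()
    o=-Rm.T@t; d=Rm.T@np.array([n[0],n[1],1]); return o+d*(z-o[2])/d[2]
E
python3 - <<'E'
from h import *
w=cams.camera("wrist")
bl,br,fr,fl=[fonz(w,p,44)[:2] for p in((265,4),(393,12),(391,98),(263,93))]
print(np.round([bl,br,fr,fl]))
v=(bl+fl-br-fr); print("yaw",np.degrees(np.arctan2(-v[0],v[1])),"len",np.linalg.norm(v)/2,"ctr",(bl+br+fl+fr)/4)
print("lip",fonz(w,(307,112),64),fonz(w,(354,116),64)); 
print("grease",fonz(w,(333,161),48),"look",fonz(w,(167,167),48))
E
```

```text
[[593.  56.]
 [613. -76.]
 [519. -88.]
 [499.  43.]]
yaw 8.52862352599573 len 133.0092443051112 ctr [556.02071235 -15.94673886]
lip [487.2786062   -1.53758111  64.        ] [491.77268323 -47.07746266  64.        ]
grease [442.36696143 -37.80546909  48.        ] look [410.40646162 134.07981227  48.        ]
```

>>> {"name": "servo_tool", "arguments": {"rows": [[0.095,-0.107,0,0,0,0],[0,0,0.25,0,0,0],[0,0,0.25,0,0,0],[0,0,0.25,0,0,0],[0,0,0.2,0,0,0],[0,0,0.1,0,0,0],[0,0,0,0,0,0],[0,0,0,0,0,0]]}}

```text
time: 4.88
tcp_pos: [430.5, 38.0, 21.8]
tool_rot: [3.132, 0.244, 0.002]
wrist_force: [0.4, -0.1, -0.1]
finger_gap: -0.1
finger_force: 0.0
```

>>> {"name": "servo_tool", "arguments": {"rows": [[0,0.06,0,0,0,0],[0,0.04,0,0,0,0],[0,0.03,0,0,0,0],[0,0.03,0,0,0,0],[0,0.04,0,0,0,0],[0,0.04,0,0,0,0],[0,0.04,0,0,0,0],[0,0.04,0,0,0,0],[0,0.04,0,0,0,0],[0,0.03,0,0,0,0]]}}

```text
time: 6.12
tcp_pos: [442.1, -39.2, 21.3]
tool_rot: [3.132, 0.244, 0.0]
wrist_force: [-0.3, 3.7, 1.8]
finger_gap: 0.1
finger_force: 1.4
```

Run:
```python
from h import *
w=cams.camera("wrist");save(w,"w2.png")
for q in("grease_tin",):
  print(q,[(round(r["p"],2),np.round(r["xy"]).tolist(),np.round(fonz(w,r["xy"],40))) for r in search_frame(w,q)])
print(status.state()["wrist_force"])
```

```text
grease_tin [(0.6, [20.0, 258.0], array([423., 106.,  40.]))]
[-0.38817808 -0.14971426  0.21152627]
```

View pics/w2.png

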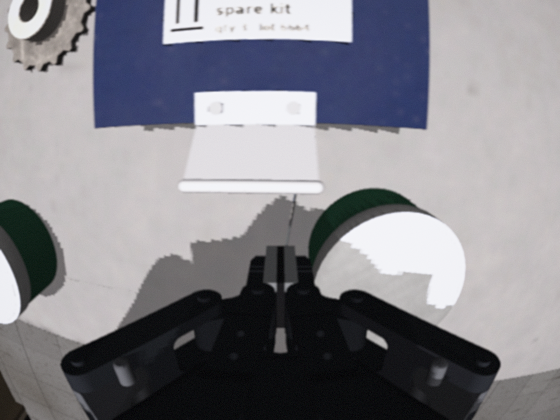

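The grease tin's lid is at about (390,268), upright right of the finger and moving evenly; the lip's edge (180..323,187) is untouched. I'll push on.

>>> {"name": "servo_tool", "arguments": {"rows": [[0,0.03,0,0,0,0],[0,0.04,0,0,0,0],[0,0.04,0,0,0,0],[0,0.04,0,0,0,0],[0,0.04,0,0,0,0],[0,0.04,0,0,0,0],[0,0.04,0,0,0,0],[0,0.04,0,0,0,0],[0,0.04,0,0,0,0],[0,0.04,0,0,0,0]]}}

```text
time: 7.48
tcp_pos: [454.2, -116.2, 21.3]
tool_rot: [-3.132, -0.245, 0.0]
wrist_force: [0.1, 0.7, -0.5]
finger_gap: -0.1
finger_force: 0.7
```

Run:
```python
from h import *
w=cams.camera("wrist")
hsv=cv2.cvtColor(w["img"],cv2.COLOR_RGB2HSV)
print(status.state()["tcp_pos"])
m=((hsv[...,1]<30)&(hsv[...,2]>215)).astype(np.uint8)
n,l,s,ce=cv2.connectedComponentsWithStats(m)
for i in range(1,n):
    if s[i,4]>500: print(s[i],ce[i].round(),fonz(w,ce[i],48).round())
c=cams.camera("top")
for q in("grease_tin",):
  print(q,[(round(r["p"],2),np.round(r["xy"]).tolist(),np.round(onz(c,r["xy"],40))) for r in search_frame(c,q)])
```

```text
[ 454.93228231 -117.27639911   21.34510756]
[  17    0  130   73 6032] [81. 31.] [551. -19.  48.]
[  18  102   97   80 5550] [ 71. 144.] [504. -20.  48.]
[ 11 185  86   9 712] [ 55. 189.] [483. -10.  48.]
[ 343  212  123  110 6997] [415. 254.] [ 479. -171.   48.]
grease_tin [(0.59, [318.0, 226.0], array([ 421., -156.,   40.])), (0.43, [232.0, 265.0], array([410., 166.,  40.]))]
```

>>> {"name": "servo_tool", "arguments": {"rows": [[0,0.03,0,0,0,0],[0,0.04,0,0,0,0],[0,0.04,0,0,0,0],[0,0.04,0,0,0,0],[0,0.03,0,0,0,0],[0,0.02,0,0,0,0],[0,-0.05,0,0,0,0],[0,-0.1,0,0,0,0],[0,-0.1,0,0,0,0],[0,0,-0.2,0,0,0]]}}

```text
time: 8.88
tcp_pos: [449.3, -101.9, 59.5]
tool_rot: [-3.127, -0.249, 0.012]
wrist_force: [1.0, -0.6, -0.3]
finger_gap: -0.0
finger_force: 0.0
```

>>> {"name": "servo_tool", "arguments": {"rows": [[0,0,-0.25,0,0,0],[0,-0.2,-0.25,0,0,0],[0,-0.1,-0.25,0,0,0],[0,0,0,0,0,0],[0,0,0,0,0,0]]}}

```text
time: 9.5
tcp_pos: [442.5, -46.4, 209.6]
tool_rot: [-3.132, -0.247, 0.001]
wrist_force: [0.2, 0.1, -1.2]
finger_gap: -0.2
finger_force: 0.0
```

Run:
```python
from h import *
w=cams.camera("wrist");save(w,"w3.png")
s=status.state();print(s["time"],s["tcp_pos"],s["joint_positions"])
for q in("grease_tin","tin","lip_end"):
  print(q,[(round(r["p"],2),np.round(r["xy"]).tolist(),np.round(fonz(w,r["xy"],48))) for r in search_frame(w,q)])
```

```text
9.55 [442.34491142 -46.71296764 209.05459336] [-3.57318685e-01  3.22459668e-01  1.89118487e+00 -1.94888006e-04
  9.30329007e-01  1.05678069e+00]
grease_tin [(0.75, [429.0, 184.0], array([ 468., -200.,   48.])), (0.69, [109.0, 188.0], array([411., 134.,  48.]))]
tin [(0.9, [262.0, 71.0], array([546., -13.,  48.]))]
lip_end [(0.89, [262.0, 68.0], array([550., -13.,  48.]))]
```

View pics/w3.png

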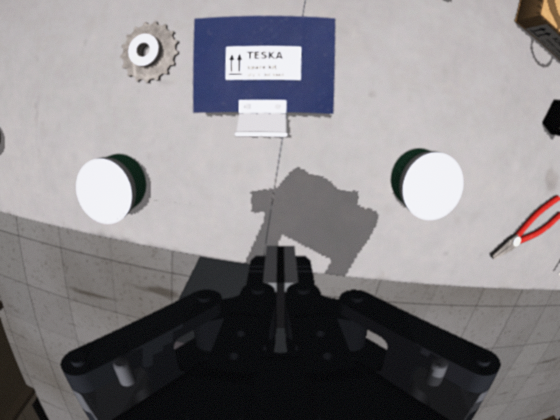

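The grease tin stands upright at (432,185), well clear to the right. The lid corners are about (194,17), (336,18), (334,114) and (193,112), and the lip edge runs (235,134) to (290,137).

Run:
```python
from h import *
w=cams.camera("wrist")
P=[fonz(w,p,44)[:2] for p in((194,17),(336,18),(334,114),(193,112))];bl,br,fr,fl=P
v=(bl+fl-br-fr); print(np.round(P),"yaw",np.degrees(np.arctan2(-v[0],v[1])),"len",np.linalg.norm(v)/2,"ctr",sum(P)/4)
print("lip",fonz(w,(235,135),64),fonz(w,(290,137),64),"grease",fonz(w,(432,185),48))
```

```text
[[593.  59.]
 [610. -74.]
 [517. -87.]
 [499.  46.]] yaw 7.512706525177498 len 134.70392208106492 ctr [554.91461604 -14.07940983]
lip [ 4.84598904e+02 -2.41329333e-01  6.40000000e+01] [490.08028841 -48.90417608  64.        ] grease [ 467.2843624 -203.5939424   48.       ]
```

>>> {"name": "servo_tool", "arguments": {"rows": [[0,0,0,0,0.233,0],[0,0,0,0,0.233,0],[0,0,0,0,0.233,0],[0,0,0,0,0.233,0],[0,0,0,0,0,0],[0,0,0,0,0,0]]}}

```text
time: 10.5
tcp_pos: [446.2, -32.5, 207.3]
tool_rot: [-2.941, -0.264, -0.741]
wrist_force: [-0.2, -0.1, 0.2]
finger_gap: 0.1
finger_force: 0.0
```

Run:
```python
from h import *
s=status.state();print(s["time"],s["tcp_pos"],s["joint_positions"])
M=R.from_rotvec(s["tool_rot"]).as_matrix();print(M.round(3))
print((M.T@(np.array([463.5,-28.5,100])-s["tcp_pos"])/200).round(3))
```

```text
10.5 [446.19717655 -32.52210555 207.26442556] [-0.58743134  0.24464921  2.22225657  0.87515745  0.50014608  0.05931638]
[[ 0.867  0.19   0.461]
 [ 0.143 -0.98   0.136]
 [ 0.477 -0.052 -0.877]]
[-0.178  0.024  0.513]
```

>>> {"name": "servo_tool", "arguments": {"rows": [[-0.06,0.01,0.17,0,0,0],[-0.06,0.01,0.17,0,0,0],[-0.06,0,0.17,0,0,0],[0,0,0,0,0.2,0],[0,0,0,0,0,0],[0,0,0,0,0,0]]}}

```text
time: 11.25
tcp_pos: [460.8, -17.9, 113.7]
tool_rot: [-2.868, -0.267, -0.839]
wrist_force: [0.3, -0.0, 0.7]
finger_gap: -0.2
finger_force: 0.0
```

```bash
cat > st.py <<'E'
from h import *
import sys
ex=np.array([np.cos(np.radians(8.2)),np.sin(np.radians(8.2)),0]);ey=np.array([-ex[1],ex[0],0]);O=np.array([552.5,-15,0])
def show(*targets):
    s=status.state();M=R.from_rotvec(s["tool_rot"]).as_matrix();T=np.array([ex,ey,[0,0,1]])
    p=T@(s["tcp_pos"]-O);A=T@M
    print("t",s["time"],"tin pos",p.round(1),"q",np.round(s["joint_positions"],2),"F",np.round(s["wrist_force"],1));print(A.round(3))
    for t in targets:
        print(t,(A.T@(np.array(t,float)-p)/200).round(3)); p=np.array(t,float)
if __name__=="__main__": show(*eval(sys.argv[1]) if len(sys.argv)>1 else [])
E
python3 st.py "[(-90,0,38),(-66,0,38)]"
```

```text
t 11.25 tin pos [-91.1  10.2 113.7] q [-0.59  0.57  2.34  1.86  0.48 -1.02] F [ 0.3 -0.   0.7]
[[ 0.838  0.068  0.541]
 [ 0.01  -0.994  0.109]
 [ 0.545 -0.086 -0.834]]
(-90, 0, 38) [-0.202  0.084  0.313]
(-66, 0, 38) [0.101 0.008 0.065]
```

```bash
cat > fk.py <<'E'
from h import *
from scipy.optimize import least_squares
def fk(q,p):
    d1,a2,a3,e,L,off,r0=p
    Rz=lambda a:R.from_rotvec([0,0,a]);Ry=lambda a:R.from_rotvec([0,a,0])
    A=Rz(q[0]);pos=np.array([r0,off,d1])
    B=Ry(q[1]);pos=pos+B.apply([0,0,a2]);B=B*Ry(q[2]);pos=pos+B.apply([e,0,a3])
    B=B*Rz(q[3])*Ry(q[4]);pos=pos+B.apply([0,0,L]);B=B*Rz(q[5])
    return A.apply(pos),(A*B).as_matrix()
D=[([-1.526,.527,1.433,0,1.181,-.178],(138.1,-609.5,231.3),(3.122,.3492,0)),
([-.23389,.24357,1.9321,-.0001,.96558,1.17775],(414.07,15.42,231.54),(3.13144,.24983,.00045)),
([-.35732,.32246,1.89118,-.0002,.93033,1.05678],(442.34,-46.71,209.05),(-3.132,-.247,.001)),
([-.58743,.24465,2.22226,.87516,.50015,.05932],(446.2,-32.52,207.26),(-2.941,-.264,-.741)),
([-.59,.57,2.34,1.86,.48,-1.02],(460.8,-17.9,113.7),(-2.868,-.267,-.839))]
f=lambda p:np.concatenate([fk(q,p)[0]-x for q,x,_ in D])
s=least_squares(f,[250,300,300,0,150,110,0]);P=s.x
if __name__=="__main__":
    print(P.round(1),f(P).round(1))
    for q,x,r in D[:4]: print((fk(q,P)[1].T@R.from_rotvec(r).as_matrix()).round(2).tolist())
E
python3 fk.py
```

```text
[275.6 586.9 393.3 114.3 296.1 110.9  -0.8] [ 0.2  0.   0.5  0.1 -0.2 -0.1 -0.  -0.1 -0.1 -0.6 -0.1 -0.5  0.5  0.2
  0.3]
[[-0.0, -1.0, 0.0], [1.0, -0.0, 0.0], [-0.0, 0.0, 1.0]]
[[0.0, -1.0, -0.0], [1.0, 0.0, -0.0], [0.0, -0.0, 1.0]]
[[0.0, -1.0, -0.0], [1.0, 0.0, 0.0], [-0.0, -0.0, 1.0]]
[[0.0, -1.0, 0.0], [1.0, 0.0, 0.0], [-0.0, 0.0, 1.0]]
```

```bash
cat >> fk.py <<'E'
lo=np.array([-3.08,-.75,.22,-1.43,0,-2.85])+.03;hi=np.array([3.08,2.2,2.44,4.57,2.65,2.85])-.03
ex=np.array([np.cos(np.radians(8.2)),np.sin(np.radians(8.2)),0]);ey=np.array([-ex[1],ex[0],0]);O=np.array([552.5,-15,0]);T=np.array([ex,ey,[0,0,1]])
RT=np.array([[0,-1,0],[1,0,0],[0,0,1.]])
def tool(h,t):  # heading rel. tin x, tilt from vertical (deg) -> tool matrix in world
    A=R.from_euler('z',h,degrees=True)*R.from_rotvec([np.pi,0,0])*R.from_euler('y',t,degrees=True)
    return T.T@A.as_matrix()
def ik(pt,M,q0):
    x=O+T.T@np.array(pt,float)
    def g(q):
        p,B=fk(q,P);return np.concatenate([(p-x)/100,R.from_matrix(M.T@B@RT).as_rotvec()])
    r=least_squares(g,np.clip(q0,lo,hi),bounds=(lo,hi));return r.x,np.linalg.norm(r.fun)
E
python3 - <<'E'
from fk import *
qs=[[-.59,.57,2.34,1.86,.48,-1.02],[-.36,.32,1.89,0,.93,1.06],[-.59,.24,2.2,.9,.5,.06]]
for h in(-60,-45,-30,-15,0,15,30):
  for t in(20,25,30,35,40,45):
    o=[]
    for pt in((-90,0,38),(-63,0,38)):
      b=min((ik(pt,tool(h,t),q) for q in qs),key=lambda z:z[1]);o.append((round(b[1],3),b[0].round(2).tolist()))
    if o[0][0]<.02 or o[1][0]<.02: print(h,t,o)
E
```

```text
-60 25 [(np.float64(0.0), [-0.11, 0.72, 2.16, 4.53, 0.31, -2.2]), (np.float64(0.034), [-0.1, 0.73, 2.12, 4.54, 0.31, -2.21])]
-60 30 [(np.float64(0.0), [-0.06, 0.76, 2.19, 4.31, 0.42, -1.93]), (np.float64(0.0), [-0.05, 0.75, 2.12, 4.49, 0.4, -2.11])]
-60 35 [(np.float64(0.0), [-0.01, 0.8, 2.21, 4.2, 0.54, -1.77]), (np.float64(0.0), [-0.0, 0.79, 2.15, 4.33, 0.51, -1.91])]
-60 40 [(np.float64(0.0), [0.03, 0.85, 2.23, 4.14, 0.66, -1.65]), (np.float64(0.0), [0.04, 0.83, 2.16, 4.24, 0.62, -1.77])]
-60 45 [(np.float64(0.0), [0.08, 0.9, 2.24, 4.12, 0.79, -1.57]), (np.float64(0.0), [0.08, 0.88, 2.18, 4.2, 0.74, -1.67])]
-45 20 [(np.float64(0.0), [-0.21, 0.7, 2.18, 4.34, 0.16, -2.36]), (np.float64(0.02), [-0.19, 0.7, 2.13, 4.54, 0.15, -2.54])]
-45 25 [(np.float64(0.0), [-0.18, 0.73, 2.23, 3.88, 0.28, -1.87]), (np.float64(0.0), [-0.16, 0.72, 2.16, 4.13, 0.24, -2.1])]
-45 30 [(np.float64(0.0), [-0.15, 0.77, 2.27, 3.73, 0.44, -1.68]), (np.float64(0.0), [-0.13, 0.76, 2.2, 3.88, 0.38, -1.81])]
-45 35 [(np.float64(0.0), [-0.11, 0.82, 2.31, 3.67, 0.61, -1.57]), (np.float64(0.0), [-0.09, 0.8, 2.24, 3
[... 3045 characters left out ...]
7, 2.16, 1.14, 0.36, -0.71]), (np.float64(0.0), [-0.48, 0.7, 2.09, 1.02, 0.37, -0.54])]
30 25 [(np.float64(0.0), [-0.58, 0.72, 2.19, 1.4, 0.42, -1.03]), (np.float64(0.0), [-0.53, 0.72, 2.13, 1.3, 0.42, -0.87])]
30 30 [(np.float64(0.0), [-0.64, 0.76, 2.23, 1.57, 0.5, -1.27]), (np.float64(0.0), [-0.59, 0.75, 2.17, 1.49, 0.5, -1.12])]
30 35 [(np.float64(0.0), [-0.7, 0.81, 2.26, 1.67, 0.6, -1.44]), (np.float64(0.0), [-0.64, 0.8, 2.2, 1.62, 0.59, -1.31])]
30 40 [(np.float64(0.0), [-0.76, 0.86, 2.29, 1.72, 0.7, -1.58]), (np.float64(0.0), [-0.7, 0.84, 2.23, 1.69, 0.69, -1.46])]
30 45 [(np.float64(0.0), [-0.82, 0.92, 2.31, 1.74, 0.8, -1.69]), (np.float64(0.0), [-0.75, 0.9, 2.25, 1.73, 0.79, -1.58])]
```

```bash
cat > plan.py <<'E'
from fk import *
from st import show
def tcp(th,t):
    a=np.radians(th);u=np.array([-np.cos(a),np.sin(a)]);n=np.array([np.sin(a),np.cos(a)])
    tr=np.radians(t);c=np.array([49,43])+104*u+6*n-11.0*np.array([np.cos(tr),np.sin(tr)]);return (c[0],0,c[1])
if __name__=="__main__":
    q=np.array([-.59,.57,2.34,1.86,.48,-1.02]);M=tool(11,33);A0=None
    W=[((-91,5,80),33),((-91,0,38),33),((-66,0,38),33)]+[(tcp(th,t),t) for th,t in zip(range(8,112,8),[33]*6+[31,27,23,19,15,12,10])]
    prev=None
    for x,t in W:
        q2,e=ik(x,tool(11,t),q); print(np.round(x),t,q2.round(2),round(e,3),"dq",np.abs(q2-q).max().round(2)); 
        if prev is not None:
            print("   d",((T@tool(11,prev[1])).T@(np.array(x)-prev[0])/200).round(3))
        q=q2;prev=(np.array(x,float),t)
    show((-91,5,80))
E
python3 plan.py
```

```text
[-91   5  80] 33 [-0.6   0.68  2.35  2.05  0.52 -1.39] 0.0 dq 0.37
[-91   0  38] 33 [-0.61  0.82  2.36  2.24  0.6  -1.62] 0.0 dq 0.23
   d [-0.118  0.025  0.174]
[-66   0  38] 33 [-0.56  0.8   2.29  2.19  0.55 -1.5 ] 0.0 dq 0.13
   d [0.103 0.024 0.067]
[-62.   0.  57.] 33 [-0.55  0.74  2.28  2.09  0.51 -1.37] 0.0 dq 0.12
   d [ 0.068  0.003 -0.072]
[-59.   0.  71.] 33 [-0.54  0.69  2.27  2.    0.48 -1.26] 0.0 dq 0.11
   d [ 0.054  0.004 -0.049]
[-53.   0.  85.] 33 [-0.53  0.65  2.25  1.9   0.45 -1.14] 0.0 dq 0.12
   d [ 0.06   0.005 -0.041]
[-45.   0.  97.] 33 [-0.52  0.61  2.22  1.79  0.43 -1.01] 0.0 dq 0.13
   d [ 0.065  0.007 -0.032]
[-36.   0. 108.] 33 [-0.5   0.58  2.2   1.68  0.42 -0.87] 0.0 dq 0.14
   d [ 0.069  0.009 -0.023]
[-25.   0. 118.] 33 [-0.48  0.56  2.17  1.58  0.41 -0.74] 0.0 dq 0.13
   d [ 0.071  0.01  -0.013]
[-14.   0. 127.] 31 [-0.45  0.53  2.11  1.33  0.38 -0.45] 0.0 dq 0.29
   d [ 0.072  0.011 -0.005]
[ -1.   0. 134.] 27 [-0.4   0.51  2.03  0.94  0.39 -0.01] 0.0 dq 0.44
   d [0.072 0.012 0.001]
[ 12.   0. 139.] 23 [-0.36  0.51  1.95  0.62  0.44  0.35] 0.0 dq 0.36
   d [0.071 0.013 0.006]
[ 26.   0. 143.] 19 [-0.32  0.51  1.87  0.4   0.53  0.59] 0.0 dq 0.25
   d [0.07  0.013 0.011]
[ 41.   0. 144.] 15 [-0.28  0.53  1.78  0.26  0.63  0.76] 0.0 dq 0.17
   d [0.069 0.014 0.016]
[ 55.   0. 144.] 12 [-0.25  0.56  1.71  0.18  0.71  0.86] 0.0 dq 0.09
   d [0.067 0.014 0.022]
[ 69.   0. 141.] 10 [-0.23  0.58  1.65  0.14  0.76  0.91] 0.0 dq 0.06
   d [0.064 0.013 0.029]
t 11.25 tin pos [-91.1  10.2 113.7] q [-0.59  0.57  2.34  1.86  0.48 -1.02] F [ 0.3 -0.   0.7]
[[ 0.838  0.068  0.541]
 [ 0.01  -0.994  0.109]
 [ 0.545 -0.086 -0.834]]
(-91, 5, 80) [-0.091  0.04   0.138]
```

>>> {"name": "servo_tool", "arguments": {"rows": [[-0.05,0.021,0.08,0,0,0],[-0.05,0.021,0.08,0,0,0],[-0.05,0.021,0.08,0,0,0],[-0.05,0.021,0.075,0,0,0],[0,0,0,0,0,0],[0,0,0,0,0,0]]}}

```text
time: 12.0
tcp_pos: [463.7, -27.4, 38.5]
tool_rot: [-2.867, -0.268, -0.841]
wrist_force: [0.5, -0.1, -0.1]
finger_gap: 0.0
finger_force: 0.0
```

```bash
python3 st.py "[(-90,0,38),(-66,0,38)]"
```

```text
t 12.0 tin pos [-89.7   0.4  38.5] q [-0.61  0.83  2.36  2.24  0.62 -1.49] F [ 0.5 -0.1 -0.1]
[[ 0.838  0.068  0.542]
 [ 0.011 -0.994  0.109]
 [ 0.546 -0.085 -0.833]]
(-90, 0, 38) [-0.003  0.002  0.001]
(-66, 0, 38) [0.101 0.008 0.065]
```

>>> {"name": "servo_tool", "arguments": {"rows": [[0.05,0.004,0.032,0,0,0],[0.03,0.002,0.02,0,0,0],[0.02,0.002,0.012,0,0,0],[0,0,0,0,0,0]]}}

```text
time: 12.5
tcp_pos: [487.0, -24.0, 38.2]
tool_rot: [-2.867, -0.268, -0.841]
wrist_force: [0.1, -0.6, -0.1]
finger_gap: -0.1
finger_force: 0.0
```

Run:
```python
from plan import *
w=cams.camera("wrist");save(w,"w4.png")
show(*[tcp(th,33) for th in range(8,80,8)])
```

```text
t 12.55 tin pos [-66.5   0.5  38. ] q [-0.56  0.81  2.3   2.2   0.57 -1.37] F [ 0.3 -0.7 -0. ]
[[ 0.838  0.068  0.541]
 [ 0.01  -0.994  0.109]
 [ 0.545 -0.086 -0.834]]
(np.float64(-62.378216790762586), 0, np.float64(57.42458152713093)) [ 0.07  -0.004 -0.07 ]
(np.float64(-58.542768490082835), 0, np.float64(71.44282579543253)) [ 0.054 -0.005 -0.048]
(np.float64(-52.79368398377535), 0, np.float64(84.79085424057354)) [ 0.06  -0.004 -0.04 ]
(np.float64(-45.242862662268735), 0, np.float64(97.20886267202656)) [ 0.065 -0.003 -0.031]
(np.float64(-36.03727267365414), 0, np.float64(108.45514868094867)) [ 0.069 -0.002 -0.022]
(np.float64(-25.356090355856566), 0, np.float64(118.31081610263686)) [ 0.072 -0.001 -0.012]
(np.float64(-13.407212773027078), 0, np.float64(126.58403558138352)) [ 0.073  0.    -0.002]
(np.float64(-0.423211235668715), 0, np.float64(133.11377831068253)) [0.072 0.002 0.008]
(np.float64(13.343195435376723), 0, np.float64(137.77295027578037)) [0.07  0.003 0.018]
```

View pics/w4.png

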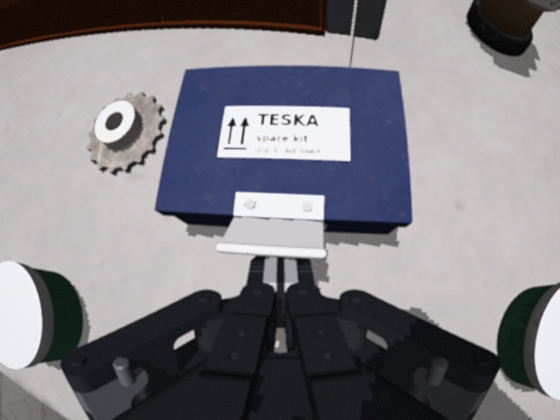

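The fingertip is out of sight behind the lip, whose edge runs (217,247) to (327,254); that puts it under the lip near the centre at (280,255). I'll start the swing.

>>> {"name": "servo_tool", "arguments": {"rows": [[0.035,-0.002,-0.035,0,0,0],[0.035,-0.002,-0.035,0,0,0],[0.027,-0.002,-0.024,0,0,0],[0.027,-0.002,-0.024,0,0,0],[0.03,-0.002,-0.02,0,0,0],[0.03,-0.002,-0.02,0,0,0],[0,0,0,0,0,0]]}}

```text
time: 13.42
tcp_pos: [499.6, -22.7, 84.5]
tool_rot: [-2.868, -0.266, -0.838]
wrist_force: [-0.7, 0.2, 1.0]
finger_gap: -0.0
finger_force: 0.4
```

Run:
```python
from plan import *
w=cams.camera("wrist");save(w,"w5.png")
show(*[tcp(th,33) for th in range(32,64,8)])
```

```text
t 13.475 tin pos [-53.6  -0.1  84.3] q [-0.54  0.66  2.26  1.92  0.47 -1.02] F [-2.6 -0.2  0.5]
[[ 0.839  0.067  0.54 ]
 [ 0.009 -0.994  0.109]
 [ 0.544 -0.086 -0.835]]
(np.float64(-45.242862662268735), 0, np.float64(97.20886267202656)) [ 0.07  -0.003 -0.031]
(np.float64(-36.03727267365414), 0, np.float64(108.45514868094867)) [ 0.069 -0.002 -0.022]
(np.float64(-25.356090355856566), 0, np.float64(118.31081610263686)) [ 0.072 -0.001 -0.012]
(np.float64(-13.407212773027078), 0, np.float64(126.58403558138352)) [ 0.073  0.    -0.002]
```

View pics/w5.png

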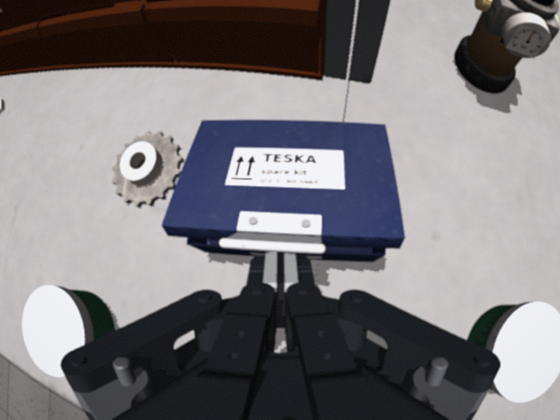

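The lid is rising: its front edge at (165..403,240) has lifted clear of the body, with the lip at (222..325,245) resting on the finger. I'll continue along the arc.

>>> {"name": "servo_tool", "arguments": {"rows": [[0.035,-0.002,-0.016,0,0,0],[0.035,-0.002,-0.016,0,0,0],[0.035,-0.001,-0.011,0,0,0],[0.035,-0.001,-0.011,0,0,0],[0.036,0,-0.006,0,0,0],[0.036,0,-0.006,0,0,0],[0.036,0,-0.001,0,0,0],[0.036,0,-0.001,0,0,0]]}}

```text
time: 14.48
tcp_pos: [539.3, -16.7, 126.4]
tool_rot: [-2.867, -0.265, -0.837]
wrist_force: [-0.4, 1.0, 1.2]
finger_gap: -0.4
finger_force: 0.4
```

Run:
```python
from plan import *
w=cams.camera("wrist");save(w,"w6.png")
show(tcp(64,33))
s=status.state();M=T@R.from_rotvec(s["tool_rot"]).as_matrix();p=T@(s["tcp_pos"]-O)
for th,t in zip((64,72,80,88,96,104),(31,27,23,19,15,12)):
    x=np.array(tcp(th,t));print(th,(M.T@(x-p)/200).round(3));p=x;M=M@R.from_euler('y',-4 if t>15 else -3,degrees=True).as_matrix()
```

```text
t 14.525 tin pos [-12.2  -0.  127. ] q [-0.47  0.55  2.14  1.5   0.41 -0.49] F [-0.1  0.1 -0.7]
[[ 0.838  0.067  0.541]
 [ 0.009 -0.994  0.109]
 [ 0.545 -0.087 -0.834]]
(np.float64(-0.423211235668715), 0, np.float64(133.11377831068253)) [0.066 0.001 0.006]
64 [0.066 0.001 0.004]
72 [0.071 0.002 0.009]
80 [0.07  0.003 0.014]
88 [0.069 0.004 0.019]
96 [0.067 0.005 0.023]
104 [0.064 0.006 0.03 ]
```

View pics/w6.png

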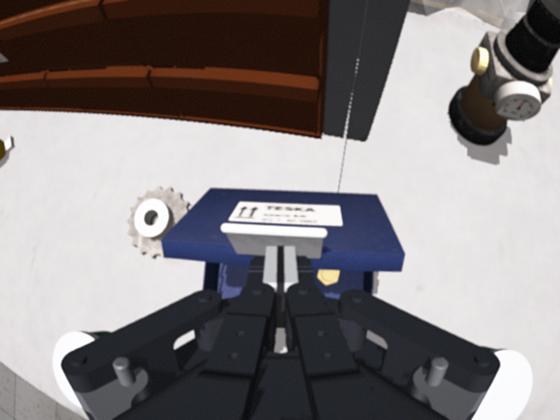

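The lid is up about 55°, with the lip at (222..327,232) on the fingertip and a brass fitting showing at (328,273). I'll continue past upright while easing the tilt.

>>> {"name": "servo_tool", "arguments": {"rows": [[0.033,0.001,0.002,0,-0.044,0],[0.033,0.001,0.002,0,-0.044,0],[0.035,0.001,0.005,0,-0.044,0],[0.035,0.001,0.005,0,-0.044,0],[0.035,0.002,0.007,0,-0.044,0],[0.035,0.002,0.007,0,-0.044,0],[0.035,0.002,0.01,0,-0.044,0],[0.035,0.002,0.01,0,-0.044,0]]}}

```text
time: 15.52
tcp_pos: [592.1, -9.0, 141.2]
tool_rot: [-2.978, -0.295, -0.434]
wrist_force: [0.2, -0.6, 0.2]
finger_gap: 0.2
finger_force: 0.1
```

Run:
```python
from plan import *
w=cams.camera("wrist");save(w,"w7.png")
show(tcp(96,15),tcp(104,12),tcp(110,10))
```

```text
t 15.575 tin pos [ 42.4  -0.5 141.9] q [-0.32  0.54  1.8   0.39  0.62  0.75] F [ 2.4  0.1 -0.3]
[[ 0.954  0.067  0.291]
 [ 0.039 -0.994  0.102]
 [ 0.296 -0.086 -0.951]]
(np.float64(55.21290746286586), 0, np.float64(142.95609684256675)) [0.063 0.001 0.014]
(np.float64(69.22202789194957), 0, np.float64(140.17219556011025)) [0.063 0.006 0.034]
(np.float64(79.37536534745071), 0, np.float64(136.76578174744424)) [0.043 0.005 0.031]
```

View pics/w7.png

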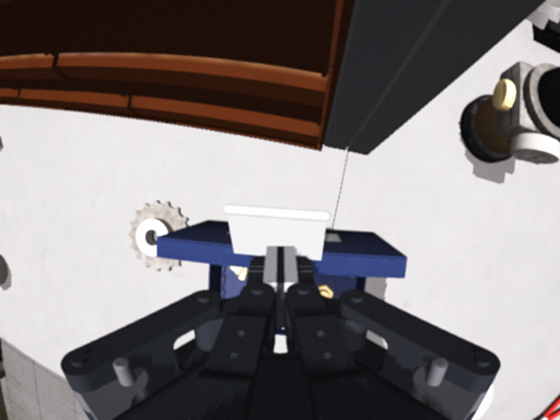

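The lid is about upright, with the lip at (225..328,212) folded ahead of the finger and brass showing at (238,272) and (325,291). I'll check how close the shelf post (foot at (345,150)) is before the last push.

Run:
```python
from h import *
w=cams.camera("wrist");c=cams.camera("top")
print([fonz(w,p,0).round() for p in((322,149),(368,153))],[onz(c,(180+p[0]/4,150+p[1]/4),0).round() for p in((298,128),(338,112))])
```

```text
[array([679., -19.,   0.]), array([685., -62.,   0.])] [array([677., -21.,   0.]), array([677., -61.,  -0.])]
```

Run:
```python
from h import *
w=cams.camera("wrist")
Rm=R.from_rotvec(np.ravel(w["rvec"])).as_matrix();o=-Rm.T@np.ravel(w["tvec"]);s=status.state();M=R.from_rotvec(s["tool_rot"]).as_matrix()
print("cam",o.round(),"in tool",(M.T@(o-s["tcp_pos"])).round(),"tcp",s["tcp_pos"].round(),s["wrist_force"].round(1),s["time"])
for p in((0,103),(130,109),(322,149)): print(p,fonz(w,p,0).round())
```

```text
cam [624. -16. 301.] in tool [  76.   -0. -144.] tcp [592.  -9. 141.] [-0.4  0.4 -0. ] 15.725
(0, 103) [676. 446.   0.]
(130, 109) [685. 190.   0.]
(322, 149) [677. -19.   0.]
```

>>> {"name": "servo_tool", "arguments": {"rows": [[0.028,0.002,0.009,0,0,0],[0.028,0.002,0.01,0,0,0],[0.028,0.002,0.011,0,0,0],[0.028,0.002,0.012,0,0,0],[0,0,0,0,0,0],[0,0,0,0,0,0]]}}

```text
time: 16.48
tcp_pos: [616.4, -5.7, 140.4]
tool_rot: [-2.978, -0.295, -0.439]
wrist_force: [0.4, 0.1, 0.5]
finger_gap: -0.1
finger_force: 0.0
```

Run:
```python
from plan import *
w=cams.camera("wrist");save(w,"w8.png");show()
```

```text
t 16.525 tin pos [6.440e+01 1.000e-01 1.404e+02] q [-0.3   0.56  1.75  0.37  0.64  0.8 ] F [-0.7  0.3 -0.1]
[[ 0.954  0.067  0.291]
 [ 0.039 -0.994  0.102]
 [ 0.296 -0.086 -0.951]]
```

View pics/w8.png

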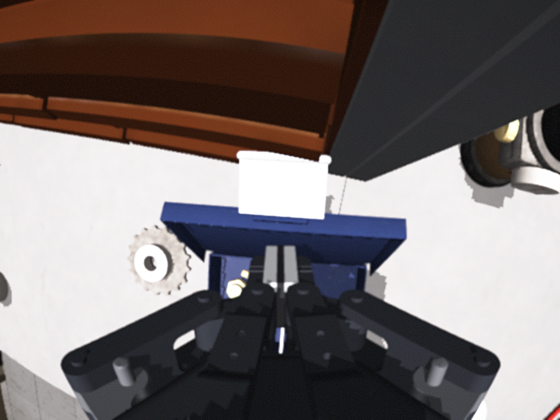

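The lid has swung clear of the finger. Its inside shows, with the lid's edge at (162..405,215) and the lip at (240..330,185) leaning back. I'll retreat up and back.

>>> {"name": "servo_tool", "arguments": {"rows": [[-0.05,0,-0.1,0,0,0],[-0.1,0,-0.15,0,0,0],[-0.15,0,-0.2,0,0,0],[-0.15,0,-0.2,0,0,0],[-0.1,0,-0.1,0,0,0],[0,0,0,0,0,0],[0,0,0,0,0,0],[0,0,0,0,0,0]]}}

```text
time: 17.52
tcp_pos: [472.8, -46.3, 250.0]
tool_rot: [-2.978, -0.296, -0.438]
wrist_force: [0.9, -0.0, 0.3]
finger_gap: 0.2
finger_force: 0.0
```

Run:
```python
from plan import *
w=cams.camera("wrist");s=status.state()
print(s["time"],s["tcp_pos"].round(),s["wrist_force"].round(1),np.abs(s["qvel"]).max())
K=np.array(w["intrinsics"])
hsv=cv2.cvtColor(w["img"],cv2.COLOR_RGB2HSV)
for th in (0,1.57,1.85,2.0):
    u=np.array([-np.cos(th),0,np.sin(th)]);n=np.array([np.sin(th),0,np.cos(th)])
    X=np.array([O+T.T@(np.array([49,0,43])+114*u+21*n+[0,y,0]) for y in(22,-22)])
    uv=cv2.fisheye.projectPoints(X.reshape(-1,1,3),np.ravel(w["rvec"]),np.ravel(w["tvec"]),K,np.zeros(4))[0].reshape(-1,2)
    print("lip end",th,uv.round().tolist())
m=((hsv[...,1]<40)&(hsv[...,2]>215)).astype(np.uint8);n,l,st,ce=cv2.connectedComponentsWithStats(m)
print([(st[i].tolist(),ce[i].round().tolist()) for i in range(1,n) if 150<st[i,4]<20000])
print([(round(r["p"],2),np.round(r["xy"]).tolist(),fonz(w,r["xy"],48).round().tolist()) for r in search_frame(w,"grease_tin")])
save(w,"w9.png")
```

```text
17.575 [473. -46. 250.] [ 0.1  0.3 -0.1] 0.0027253384200150482
lip end 0 [[258.0, 211.0], [299.0, 214.0]]
lip end 1.57 [[253.0, 54.0], [305.0, 56.0]]
lip end 1.85 [[258.0, 30.0], [307.0, 31.0]]
lip end 2.0 [[261.0, 22.0], [308.0, 22.0]]
[([258, 19, 48, 32, 1421], [281.0, 34.0]), ([446, 43, 24, 14, 184], [457.0, 49.0]), ([172, 119, 25, 27, 418], [184.0, 132.0]), ([1, 170, 11, 23, 151], [7.0, 181.0]), ([112, 218, 50, 59, 2236], [137.0, 247.0]), ([399, 232, 57, 62, 2780], [427.0, 263.0])]
[(0.94, [425.0, 260.0], [469.0, -202.0, 48.0]), (0.93, [143.0, 246.0], [411.0, 133.0, 48.0])]
```

View pics/w9.png

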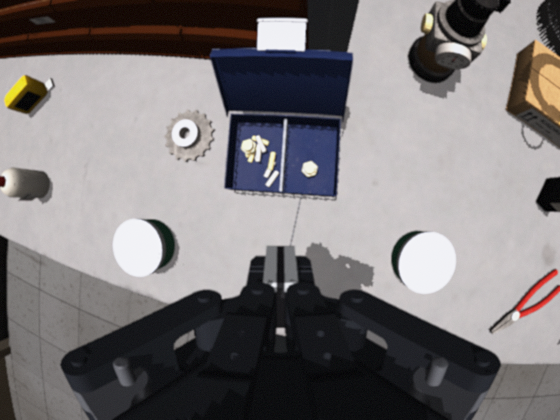

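The lid lies back on its stop: the lip's top edge is at row 19, against 22 predicted for 2.0 rad. The fittings are in the tin at (250,148) and (310,168), and the grease tin stands upright at (425,260). The arm is clear, so I'll hand the job in.

```bash
python3 -c "
from workcell import job
print(job.close_job())"
```

```text
the job is handed in; nothing more can be done
None
```

I pushed the grease tin aside to a gap of about 9 cm and swung the blue tin's lid back onto its stop with both brass fittings still inside; the job is handed in at about 18 s, and no verdict was returned.

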